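# Snap the loose spice jar into the clip rack

### The job

Take the spice jar that lies loose on the worktop and clip it into the empty middle place of the spice rack, lying like its two neighbours with its cap at the same end as theirs. Press it down between the spring fingers of both clips until it has snapped in and rests fully home on its seats, but feel your way, for the clip frame's height is not known: the jar is glass, so never press it onto the seats with more than about 20 N, and do not ram the frame with the gripper. Leave the other things on the worktop where they are.

Things in the scene. Friction and masses are not known exactly. Their poses are not given: they have to be found in the camera images.
- jar_mid (a point): Centre of the loose spice jar: a glass cylinder with a dark screw cap, 40.8 mm in diameter and 105 mm long cap included, 0.08 to 0.15 kg, lying on its side on the worktop. This point lies on its long axis, half-way along. Take the jar's direction from jar_mid to jar_cap.
- jar_cap (a point): Middle of the flat end of the loose jar's cap, on its long axis, 52.5 mm from jar_mid.
- rack_gap (a point): On the top face (z = 14 mm) of the rack's wooden base board, straight under the centre of the empty middle place. Its x axis runs along the place, the way the caps point (caps of the two clipped jars are at +x); y runs across the row. Board 126 mm (x) by 306 mm (y), fixed, with a slotted aluminium bracket 95 mm high at each end of y. The two clipped jars lie 90 mm to either side.
- rack_bracket (a point): Top of the bracket at the +y end of the rack, 95 mm above the worktop. In the brackets hangs the clip frame, which its user clamps at any height with two black thumbscrews: the jar seats lie anywhere from 36 to 80 mm above the worktop and this height is NOT measured. A thin aluminium deck fills the frame 6 mm below the seats: fingertips that reach further below the jar than that will hit it.
- under_far_clip (a point): On the board under the far clip of the empty place (x = +28 mm of rack_gap). A clip, 10 mm wide along x: a flat rubber seat between two sprung steel fingers, whose lips stand 18 mm to either side and 32 mm above the seat, flaring out above to 27 mm to either side at 40 mm. Nothing stands between the two clips, so gripper fingers up to 35 mm wide fit there beside the jar.
- under_near_clip (a point): The same under the near clip (x = -28 mm). A level jar comes to rest on the lips with its axis about 44 mm above the seats. Pressing it in takes 10 to 15 N in all, most in the first 10 mm; after 12 mm the lips pass its widest part and the force falls away (the snap); after 24 mm it is home, axis 20 mm above the seats, and the force rises steeply. Only the last 3 to 5 mm do the fingers pull it in by themselves.
- mill: Wooden pepper mill, 58 mm wide, 170 mm high, standing behind the work; origin at the centre of its foot. To be left alone.
- shaker: Glass salt shaker with a grey top, 44 mm wide, 90 mm high; origin at the centre of its foot. To be left alone.
- cup: Small upturned white cup with a checked band, 66 mm wide, 53 mm high; origin at the centre of its underside. To be left alone.

How it is judged:
On the way:
1. the jar is lifted off the worktop (height (world z) of jar_mid above 0.05 m), for 0.1 s.
At the end, for the whole second after the job is handed in: The loose jar lies in the middle place of the rack, cap toward the rack's +x end like its neighbours, pressing on both rubber seats (over 0.3 N each), its middle within 10 mm along and 4 mm across of the centre of the place, its axis within 0.06 rad of the place's axis, at rest and released (contact force between spice_jar and seat_near_c0 above 0.3 N and contact force between spice_jar and seat_far_c0 above 0.3 N and x of jar_mid in the frame of rack_gap between -0.01 and 0.01 m and y of jar_mid in the frame of rack_gap between -0.004 and 0.004 m and x of jar_cap in the frame of rack_gap above 0.03 m and angle between the z axis of jar_mid and the x axis of rack_gap, either way round below 0.06 rad and linear speed of spice_jar below 0.02 m/s); the robot touches nothing.
It fails at once if the jar is pressed onto one of its seats with more than 25 N (contact force between spice_jar and seat_near_c0 above 25 N or contact force between spice_jar and seat_far_c0 above 25 N).
It fails at once if the gripper's fingers press on the deck of the clip frame with more than 20 N (contact force between the fingers and deck_c0 above 20 N).
It fails at once if the pepper mill, salt shaker or cup is moved by more than 30 mm (distance of any of mill, shaker, cup from where it was at the start of the episode above 0.03 m).
It also fails if it takes over 46 s, if anything falls off the work surface, if the arm or the gripper's body presses on something with over 40 N, if the wrist force passes 120 N, or if a joint passes its speed limit or range.

### The arm

A 7-joint arm with a two-finger parallel gripper is mounted at the origin on a cart in front of the work surface, level with it; the furniture and walls round the work are solid. World frame = base frame: x ahead of the robot, y to its left, z up, the work surface at z = 0. Lengths are in m, angles in rad, forces in N, time in s.
With the tool pointing down it reaches from about 0.4 to 0.925 m from the base axis. Payload 4.1 kg.
Tool frame: the origin (TCP) lies midway between the tips of the shut fingers; the grasp point (between the pads) lies 19 mm behind it; z points along the fingers, y is the line along which they close (so a half turn about z gives the same grasp; the last joint's range is limited). The gripper opens to 85 mm and grips with 20 to 120 N. Pads are 22 mm wide; open, the fingers measure 114 mm over their backs; the gripper's body (76 mm by 85 mm) begins 54 mm behind the grasp point. The pads swing forward as they close: fully open they stand 13 mm farther back than shut.
Start: joints at [-1.304, 0.398, 0.045, 1.537, -0.019, 1.207, -0.051], TCP at [0.232, 0.607, 0.231] pointing down, gripper open.
Joint ranges: [-2.82, 2.82], [-0.49, 2.23], [-1.37, 1.46], [0, 2.46], [-1.36, 4.5], [0.23, 2], [-2.94, 2.94]. Speed limits (rad/s): [2.57, 2.57, 3.14, 3.14, 3.14, 3.14, 3.14].

### API

Orientations are given as a 3x3 rotation matrix whose columns are the frame's x, y, z axes.
In Python, from cell import bot, vision gives the robot as it stands. The module is installed in compiled form; this text tells all that it offers.
- The arm moves only by the tool carry_out, never from a script. Its argument "targets" is a list of rows, each a list of 7 numbers: the turn, a rotation vector about the tool's x, y, z each as a share of pi rad, from -1 to 1, then the shift along the tool's x, y, z each as a share of 15 cm, from -1 to 1, then the opening, from -1 (shut) to 1 (fully open). A call has 1 to 5 rows; each row is the pose to reach, as a shift and turn from the pose commanded when the call began, along the tool's axes at that moment, turning the shorter way round; what a row does not reach only later rows make up. A row lasts 1/12 s, in which the tool goes at most 41.7 mm and 7.16 degrees, less where a joint would pass 70% of its speed; a pose out of reach is approached as far as the arm can. A call with a number of a shift or a turn outside -1 to 1 is refused whole. A call with a gripper value outside its range is refused whole. The fingers move at their own pace and stop on an object; "squeeze" is the grip in N (left out, the last holds). Time passes only in rows, so rows that repeat a pose let the fingers close. It gives the time, the measured TCP pose, the force, the opening and the grip force at its end, in the units of the state.
- bot.observe(): the state, without advancing time (a new reading comes with each control period).
- vision.camera(name): name is "side" or "top"; returns (picture, depth): 384x512x3 uint8, red, green, blue; 384x512 float32, m along the optical axis (not along the pixel's ray), 0 where there is no reading.
- vision.camera_model(name): a dict with "mtx" (3x3 intrinsics, pixels), "xyz" and "orientation" of the camera in the world. Camera axes: x right, y down, z forward; pixel columns grow to the right and rows downward; lengths in m; the calibration is good to about 2 mm. A picture is of the moment at which its call begins. camera_model takes no time and is no camera call.
- bot.close_job(): hands the job in; it is judged then, once.
Trained networks look in the newest picture that a camera, given by its name, has taken for a name from the list of things; names that differ only in an ending like _2 or _b are one class to them, and where a whole thing is asked for, a point or a joint stands for the part that bears it (a point fixed in the world has none). Each returns a list of dicts, best first, with "confidence" (0 to 1); they miss things now and then, are a little off and sometimes report something else, mostly with a low value. They report only what shows in the picture. A call takes as long as a camera call.
- vision.outline_of(camera, label): "mask" (384x512 bool, what is visible of it) and "extent" ([left, top, width, height] in pixels, round what is visible of it).
The state is a dict: "clock": time; "q": joint angles; "dq": joint speeds; "joint_efforts": joint torques, N m; "tcp_pos": TCP position; "tool_rot": TCP orientation; "contact_force": force on the tool from outside, world axes, zero at the start; "wrist_torque": the same for the moment, N m; "grip_width": finger opening in m; "grip_force": force on a finger pad.
Only numpy, scipy, OpenCV 4.12 (cv2) and the standard library are available. Lean on these libraries where they do the work, as an engineer would, in place of code of your own. Each camera call takes 0.05 s, during which the arm holds its last target. There are 200 camera calls.

## Working session

There is one attempt and no reset: what is moved stays moved. The work goes in short steps, Python scripts to look and compute and a tool call to move; the robot and the scene stay as the last step left them, time stands still between calls to the robot, and variables do not carry over. Pictures are saved under pics/ and viewed, at most 10 in all, crops included, and the job is handed in when it is done.

Besides the shell and the picture viewer there is one more tool, called after "Emit:" as name(argument=value, ...), one argument or row to a line, values as JSON. carry_out: Moves the arm, as the interface text tells. Its arguments: {"type":"object","properties":{"targets":{"type":"array"},"squeeze":{"type":"number"}},"required":["targets"]}

```bash
mkdir -p pics; cat > h.py <<'E'
import numpy as np, cv2
from cell import bot, vision
def cloud(name, d):
    m=vision.camera_model(name); K=np.array(m["mtx"]); R=np.array(m["orientation"]); t=np.array(m["xyz"])
    v,u=np.mgrid[:384,:512]
    p=np.stack([(u-K[0,2])/K[0,0]*d,(v-K[1,2])/K[1,1]*d,d],-1)
    return p@R.T+t
E
python3 - <<'E'
from h import *
o=bot.observe()
for k in("clock","tcp_pos","tool_rot","contact_force","grip_width"): print(k,np.round(o[k],3))
ims=[]
for n in("side","top"):
    p,d=vision.camera(n); np.savez(f"{n}.npz",p=p,d=d)
    cv2.imwrite(f"pics/{n}0.png",cv2.resize(p[...,::-1],None,fx=1.5,fy=1.5))
    m=vision.camera_model(n); print(n,np.round(m["xyz"],3),np.round(m["orientation"],2).tolist(),m["mtx"][0][0])
    P=cloud(n,d)
    for l in("jar_mid","rack_bracket","rack_gap"):
        for r in vision.outline_of(n,l)[:4]:
            q=P[r["mask"]&(d>0)]
            print(l,round(r["confidence"],2),r["extent"],np.round(np.median(q,0),3) if len(q) else None, np.round(np.percentile(q,[2,98],axis=0),3).tolist() if len(q) else None)
E
```

```text
clock 0.0
tcp_pos [0.232 0.606 0.23 ]
tool_rot [[-0.934  0.358 -0.001]
 [ 0.358  0.934 -0.002]
 [-0.    -0.002 -1.   ]]
contact_force [-0.039 -0.366  0.158]
grip_width 0.085
side [-0.032 -0.143  1.063] [[0.17, -0.83, 0.53], [-0.99, -0.14, 0.1], [-0.01, -0.54, -0.84]] 452.32416929099486
jar_mid 0.72 [241.0, 208.2, 115.5, 43.0] [ 0.515 -0.147  0.014] [[0.48, -0.289, 0.007], [0.567, -0.0, 0.059]]
jar_mid 0.65 [129.7, 189.4, 16.8, 41.6] [0.529 0.28  0.037] [[0.486, 0.26, 0.002], [0.589, 0.31, 0.044]]
rack_bracket 0.92 [236.6, 204.0, 124.5, 48.8] [ 0.517 -0.146  0.014] [[0.479, -0.291, 0.004], [0.618, 0.005, 0.086]]
rack_gap 0.58 [238.3, 206.3, 120.0, 48.1] [ 0.517 -0.144  0.014] [[0.479, -0.291, 0.004], [0.62, 0.006, 0.085]]
top [ 0.335 -0.013  1.231] [[-0.15, -0.97, 0.21], [-0.99, 0.15, -0.03], [0.0, -0.22, -0.98]] 433.84147768798306
jar_mid 0.76 [131.0, 209.9, 23.1, 38.0] [0.532 0.28  0.037] [[0.486, 0.259, 0.014], [0.584, 0.303, 0.043]]
rack_bracket 0.69 [234.4, 167.1, 114.2, 69.0] [ 0.52  -0.138  0.013] [[0.479, -0.289, 0.008], [0.628, 0.011, 0.089]]
rack_gap 0.75 [234.6, 168.5, 110.3, 66.7] [ 0.518 -0.142  0.013] [[0.48, -0.289, 0.008], [0.626, 0.005, 0.082]]
```

```bash
python3 - <<'E'
from h import *
s=np.load("side.npz")["p"];t=np.load("top.npz")["p"]
a=cv2.resize(s[170:290,100:400],None,fx=2.6,fy=2.4,interpolation=2);b=cv2.resize(t[150:270,100:400],None,fx=2.6,fy=2.4,interpolation=2)
cv2.imwrite("pics/c0.png",np.vstack([a,b])[...,::-1])
E
```

```text
(no output)
```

View pics/c0.png

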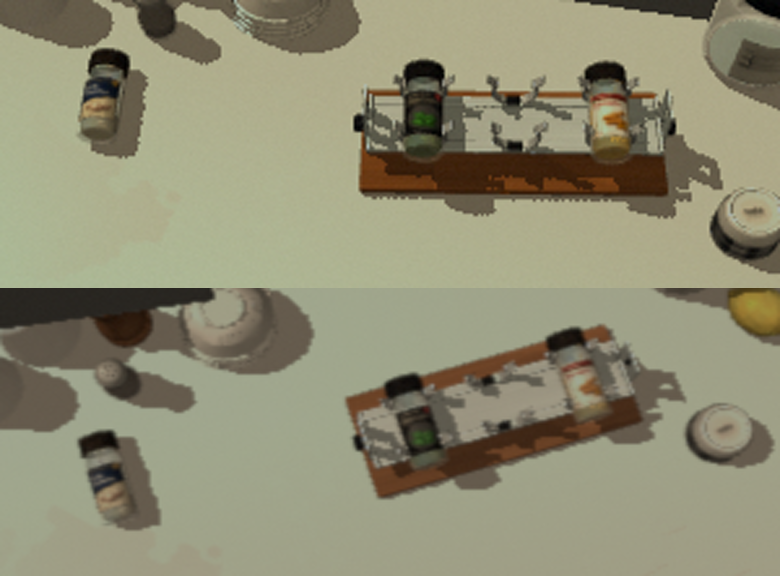

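View pics/side0.png

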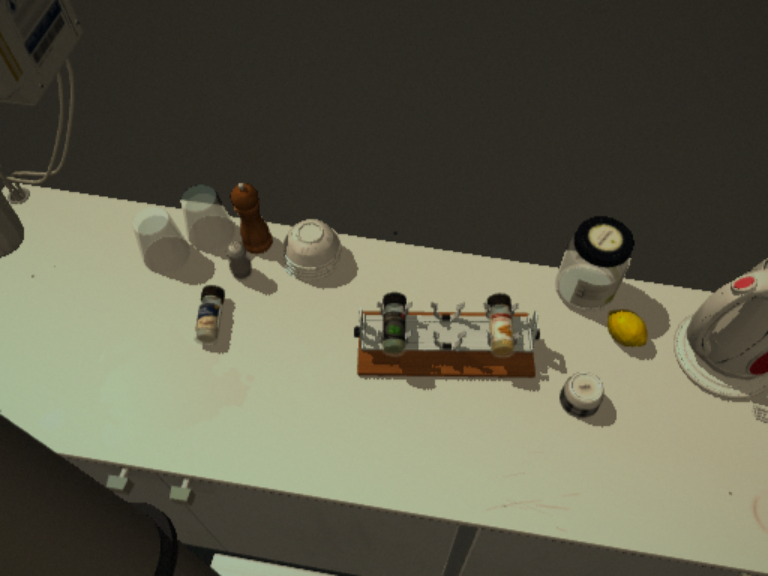

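The side view shows the jar at about (210,313), cap away. The rack is centred near (447,335), its clipped jars also have their caps away, and the clips are at (447,310) and (447,340). Next I fit the poses.

```bash
cat >> h.py <<'E'
def rackfit(n,d):
    P=cloud(n,d); q=P[(d>0)&(P[...,0]>.42)&(P[...,0]<.69)&(P[...,1]>-.33)&(P[...,1]<.05)]
    return q
E
python3 - <<'E'
from h import *
for n in("side","top"):
    z=np.load(n+".npz"); d=z["d"]; q=rackfit(n,d)
    b=q[(q[:,2]>.008)&(q[:,2]<.02)]
    r=cv2.minAreaRect((b[:,:2]*1000).astype(np.float32)); print(n,"board",np.round(r[0],1),np.round(r[1],1),round(r[2],2),len(b))
    c=np.array(r[0])/1000; a=np.radians(r[2]); a=(a+np.pi/4)%(np.pi/2)-np.pi/4
    L=(q[:,:2]-c)@np.array([[np.cos(a),-np.sin(a)],[np.sin(a),np.cos(a)]])
    print("yaw",a)
    mid=(abs(L[:,1])<.07)&(abs(L[:,0])<.07)&(q[:,2]>.02)
    print("mid z hist",[(int(e*1000),int(k)) for k,e in zip(*np.histogram(q[mid,2],np.arange(.02,.14,.004)))])
    for s in(-1,1):
        m=(abs(L[:,1]-s*.09)<.03)&(abs(L[:,0])<.06)&(q[:,2]>.05)
        zt=np.percentile(q[m,2],95); mm=m&(q[:,2]>zt-.004); print("nb",s,zt,np.median(L[mm],0),np.round(L[m].min(0),3),np.round(L[m].max(0),3))
    P=cloud(n,d); j=P[(d>0)&(P[...,0]>.45)&(P[...,0]<.63)&(P[...,1]>.22)&(P[...,1]<.33)&(P[...,2]>.012)]
    r=cv2.minAreaRect((j[:,:2]*1000).astype(np.float32)); print("jar",r, np.percentile(j[:,2],98))
    for lo,hi in((.49,.52),(.52,.55),(.55,.59)):
        k=j[(j[:,0]>lo)&(j[:,0]<hi)]; t=k[k[:,2]>np.percentile(k[:,2],60)]; print(np.round(t.mean(0),4),len(t))
E
```

```text
side board [ 555.1 -140.3] [319.4 185.5] 86.76 1981
yaw -0.05647792355341963
mid z hist [(20, 1), (24, 0), (28, 0), (32, 0), (36, 1), (40, 87), (44, 626), (48, 399), (52, 60), (56, 29), (60, 18), (64, 15), (68, 8), (72, 17), (76, 32), (80, 45), (84, 54), (88, 75), (92, 31), (96, 0), (100, 0), (104, 0), (108, 0), (112, 0), (116, 0), (120, 0), (124, 0), (128, 0), (132, 0)]
nb -1 0.09503841501041192 [ 0.01137411 -0.08769682] [-0.035 -0.12 ] [ 0.06 -0.06]
nb 1 0.09512406161344511 [-0.01814457  0.08962551] [-0.06  0.06] [0.038 0.12 ]
jar ((556.8265991210938, 282.81494140625), (58.31887435913086, 149.05133056640625), 86.08043670654297) 0.04406378465321712
[0.5051 0.2791 0.0417] 68
[0.5359 0.2837 0.0419] 62
[0.5693 0.2889 0.0408] 71
top board [ 556.  -140.1] [126.7 305.2] 8.78 1599
yaw 0.15332430922636897
mid z hist [(20, 7), (24, 0), (28, 0), (32, 0), (36, 4), (40, 209), (44, 578), (48, 254), (52, 45), (56, 19), (60, 6), (64, 4), (68, 4), (72, 8), (76, 5), (80, 13), (84, 36), (88, 50), (92, 15), (96, 0), (100, 0), (104, 0), (108, 0), (112, 0), (116, 0), (120, 0), (124, 0), (128, 0), (132, 0)]
nb -1 0.09433281532702961 [-0.00784816 -0.09005438] [-0.053 -0.119] [ 0.053 -0.061]
nb 1 0.0943241278153076 [-0.00496266  0.09012974] [-0.053  0.061] [0.052 0.118]
jar ((556.93017578125, 282.4317626953125), (59.22317123413086, 149.50372314453125), 86.42164611816406) 0.04581388667248166
[0.506  0.2789 0.0404] 64
[0.5347 0.2843 0.0405] 64
[0.5705 0.2902 0.0393] 79
```

```bash
cat >> h.py <<'E'
def to(pos,yaw,width=None):
    "row numbers for TCP pos, tool down, tool y at angle yaw+pi/2; from current measured pose"
    from scipy.spatial.transform import Rotation as Ro
    o=bot.observe(); R=np.array(o["tool_rot"]); c,s=np.cos(yaw),np.sin(yaw)
    T=np.array([[-c,-s,0],[-s,c,0],[0,0,-1.]])
    rv=Ro.from_matrix(R.T@T).as_rotvec()/np.pi; sh=R.T@(np.array(pos)-o["tcp_pos"])/.15
    print(np.round(rv,4),np.round(sh,3))
E
python3 - <<'E'
from h import *
for n in("top","side"):
    p,d=vision.camera(n); P=cloud(n,d)
    for l in("jar_mid","shaker","cup","mill"):
        for r in vision.outline_of(n,l)[:2]:
            q=P[r["mask"]&(d>0)]
            if l=="jar_mid":
                q=q[(q[:,1]>.24)&(q[:,1]<.32)&(q[:,2]>.025)]
                if len(q)<30: continue
                u=np.array([np.cos(.165),np.sin(.165)]); w=np.array([-u[1],u[0]])
                top=q[q[:,2]>.036]; pf=np.polyfit(top[:,0],top[:,1],1)
                print(n,"jar along",np.percentile(top[:,:2]@u,[0,2,98,100]),"across",np.mean(top[:,:2]@w),np.percentile(q[:,:2]@w,[2,98]),"slope",np.arctan(pf[0]),"exp c",np.array([.535,.2836])@u,np.array([.535,.2836])@w)
            else: print(n,l,round(r["confidence"],2),np.round(np.median(q,0),3),np.round(np.percentile(q,[3,97],axis=0),3).tolist())
to([.535,.2836,.15],.165)
E
```

```text
top jar along [0.5234446  0.52682615 0.62191127 0.62617537] across 0.1913295611611434 [0.17286206 0.20845131] slope 0.14297947964985094 exp c 0.5743157811791965 0.1918732484963169
top shaker 0.55 [0.638 0.253 0.076] [[0.628, 0.239, -0.0], [0.659, 0.287, 0.089]]
top cup 0.68 [ 0.486 -0.369  0.05 ] [[0.46, -0.4, 0.013], [0.514, -0.346, 0.055]]
top mill 0.79 [0.705 0.242 0.045] [[0.697, 0.224, 0.005], [0.723, 0.267, 0.092]]
top mill 0.42 [0.535 0.28  0.036] [[0.487, 0.261, 0.019], [0.584, 0.303, 0.043]]
side jar along [0.52499005 0.52614973 0.62643856 0.63027955] across 0.19224389238460557 [0.17407591 0.21053278] slope 0.1587205920710727 exp c 0.5743157811791965 0.1918732484963169
side shaker 0.78 [0.636 0.253 0.054] [[0.628, 0.24, 0.003], [0.659, 0.275, 0.09]]
side cup 0.58 [ 0.479 -0.372  0.05 ] [[0.458, -0.399, 0.011], [0.512, -0.345, 0.055]]
side cup 0.39 [ 0.515 -0.144  0.014] [[0.481, -0.287, 0.008], [0.585, 0.001, 0.047]]
side mill 0.61 [0.709 0.244 0.088] [[0.699, 0.227, 0.009], [0.733, 0.271, 0.16]]
[ 0.      0.     -0.1689] [-2.655 -1.293  0.542]
```

Emit:
carry_out(
  targets=[
    [0,0,-0.169,-0.95,-0.46,0,1],
    [0,0,-0.169,-0.95,-0.46,0,1],
    [0,0,-0.169,-0.95,-0.46,0,1],
    [0,0,-0.169,-0.95,-0.46,0,1],
    [0,0,-0.169,-0.95,-0.46,0,1],
  ],
  squeeze=50,
)

```text
clock: 1.32
tcp_pos: [0.3492, 0.4839, 0.2317]
tool_rot: [[-0.988, -0.156, 0.005], [-0.156, 0.988, -0.004], [-0.004, -0.005, -1.0]]
contact_force: [0.6, -0.4, 1.2]
grip_width: 0.0856
grip_force: 0.0
```

```bash
python3 -c "
from h import *
to([.5355,.2835,.13],.16)"
```

```text
[-0.0016  0.0013 -0.0009] [-1.015 -1.51   0.69 ]
```

Emit:
carry_out(
  targets=[
    [0,0,0,-0.7,-0.95,0.2,1],
    [0,0,0,-0.7,-0.95,0.2,1],
    [0,0,0,-0.7,-0.95,0.2,1],
    [0,0,0,-0.7,-0.95,0.2,1],
    [0,0,0,-0.7,-0.95,0.2,1],
  ],
)

```text
clock: 1.73
tcp_pos: [0.4733, 0.3607, 0.2006]
tool_rot: [[-0.988, -0.155, 0.003], [-0.155, 0.988, -0.005], [-0.002, -0.005, -1.0]]
contact_force: [-0.0, -0.5, -1.1]
grip_width: 0.0855
grip_force: 0.0
```

```bash
python3 -c "
from h import *
to([.5355,.2835,.1],.16)"
```

```text
[-0.0016  0.0006 -0.0015] [-0.329 -0.57   0.674]
```

Emit:
carry_out(
  targets=[
    [0,0,0,-0.32,-0.56,0.5,1],
    [0,0,0,-0.32,-0.56,0.68,1],
    [0,0,0,-0.32,-0.56,0.68,1],
    [0,0,0,-0.32,-0.56,0.68,1],
    [0,0,0,-0.32,-0.56,0.68,1],
  ],
)

```text
clock: 2.15
tcp_pos: [0.5286, 0.2888, 0.096]
tool_rot: [[-0.987, -0.159, -0.005], [-0.159, 0.987, -0.005], [0.006, -0.004, -1.0]]
contact_force: [-0.4, 1.3, 0.0]
grip_width: 0.0856
grip_force: 0.0
```

```bash
python3 - <<'E'
from h import *
to([.5355,.2835,.001],.16)
ims=[]
for n,(r,c) in dict(side=(150,70),top=(160,70)).items():
    p,d=vision.camera(n); ims.append(cv2.resize(p[r:r+100,c:c+130],None,fx=3,fy=3,interpolation=2))
cv2.imwrite("pics/a1.png",np.hstack(ims)[...,::-1])
E
```

```text
[-0.0014 -0.0018 -0.0001] [-0.043 -0.039  0.633]
```

View pics/a1.png

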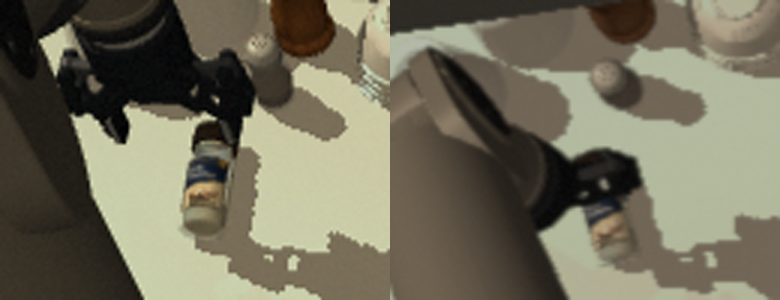

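Emit:
carry_out(
  targets=[
    [0,0,0,0,0,0.1,1],
    [0,0,0,0,0,0.2,1],
    [0,0,0,0,0,0.2,1],
  ],
)

```text
clock: 2.5
tcp_pos: [0.527, 0.2964, 0.0693]
tool_rot: [[-0.986, -0.169, -0.002], [-0.169, 0.986, 0.001], [0.001, 0.002, -1.0]]
contact_force: [-0.5, -0.9, 0.5]
grip_width: 0.0853
grip_force: 0.0
```

```bash
python3 -c "
from h import *
to([.5355,.2835,.001],.16)"
```

```text
[ 0.0005 -0.0004  0.003 ] [-0.042 -0.095  0.455]
```

Emit:
carry_out(
  targets=[
    [0,0,0,0,0,0,1],
    [0,0,0,0,0,0,1],
    [0,0,0,0,0,0,1],
  ],
)

```text
clock: 2.75
tcp_pos: [0.5297, 0.295, 0.0712]
tool_rot: [[-0.986, -0.166, 0.003], [-0.166, 0.986, 0.002], [-0.003, 0.002, -1.0]]
contact_force: [0.3, -0.3, 0.5]
grip_width: 0.0852
grip_force: 0.0
```

```bash
python3 -c "
from h import *
to([.5355,.2835,.001],.16)"
```

```text
[0.0006 0.0009 0.002 ] [-0.024 -0.083  0.468]
```

Emit:
carry_out(
  targets=[
    [0,0,0.002,-0.03,-0.085,0,1],
    [0,0,0.002,-0.03,-0.085,0,1],
    [0,0,0.002,-0.03,-0.085,0,1],
    [0,0,0.002,-0.03,-0.085,0,1],
  ],
)

```text
clock: 3.08
tcp_pos: [0.536, 0.281, 0.0695]
tool_rot: [[-0.988, -0.157, 0.0], [-0.157, 0.988, 0.0], [-0.0, 0.0, -1.0]]
contact_force: [0.9, -0.3, 0.4]
grip_width: 0.0853
grip_force: 0.0
```

```bash
python3 -c "
from h import *
to([.5355,.2835,.001],.16)
for i in range(4):
  vision.camera('top'); print(np.round(bot.observe()['tcp_pos'],4))"
```

```text
[ 0.0001  0.0001 -0.0008] [0.001 0.017 0.457]
[0.5357 0.2814 0.0694]
[0.5355 0.2816 0.0694]
[0.5355 0.2818 0.0693]
[0.5354 0.2818 0.0693]
```

Emit:
carry_out(
  targets=[
    [0,0,0,0,0.01,0.15,1],
    [0,0,0,0,0.01,0.3,1],
    [0,0,0,0,0.01,0.4,1],
    [0,0,0,0,0.01,0.445,1],
    [0,0,0,0,0.01,0.445,1],
  ],
)

```text
clock: 3.7
tcp_pos: [0.534, 0.2826, 0.0008]
tool_rot: [[-0.987, -0.159, -0.003], [-0.159, 0.987, -0.002], [0.003, -0.001, -1.0]]
contact_force: [-0.6, -0.0, -0.2]
grip_width: 0.0854
grip_force: 0.0
```

Emit:
carry_out(
  targets=[
    [0,0,0,0,0,0,1],
    [0,0,0,0,0,0,0.2],
    [0,0,0,0,0,0,-0.3],
    [0,0,0,0,0,0,-0.6],
    [0,0,0,0,0,0,-0.6],
  ],
  squeeze=50,
)

```text
clock: 4.12
tcp_pos: [0.5359, 0.2835, 0.0036]
tool_rot: [[-0.987, -0.158, 0.001], [-0.158, 0.987, 0.001], [-0.002, 0.001, -1.0]]
contact_force: [-3.3, -2.7, 10.3]
grip_width: 0.0399
grip_force: 49.7
```

Emit:
carry_out(
  targets=[
    [0,0,0,0,0,0,-0.6],
    [0,0,0,0,0,0,-0.6],
    [0,0,0,0,0,0,-0.6],
    [0,0,0,0,0,0,-0.6],
  ],
)

```text
clock: 4.45
tcp_pos: [0.536, 0.2836, 0.0037]
tool_rot: [[-0.987, -0.158, 0.001], [-0.158, 0.987, 0.001], [-0.001, 0.001, -1.0]]
contact_force: [-0.9, -0.5, 6.1]
grip_width: 0.0393
grip_force: 50.0
```

Emit:
carry_out(
  targets=[
    [0,0,0,0,0,-0.1,-0.6],
    [0,0,0,0,0,-0.3,-0.6],
    [0,0,0,0,0,-0.55,-0.6],
    [0,0,0,0,0,-0.8,-0.6],
    [0,0,0,0,0,-0.97,-0.6],
  ],
)

```text
clock: 4.87
tcp_pos: [0.5362, 0.2833, 0.1512]
tool_rot: [[-0.987, -0.158, 0.003], [-0.158, 0.987, 0.002], [-0.003, 0.001, -1.0]]
contact_force: [0.4, -0.1, -0.9]
grip_width: 0.0394
grip_force: 50.5
```

Emit:
carry_out(
  targets=[
    [0,0,0,0,0,-0.1,-0.6],
    [0,0,0,0,0,-0.1,-0.6],
    [0,0,0,0,0,-0.1,-0.6],
    [0,0,0,0,0,-0.1,-0.6],
  ],
)

```text
clock: 5.2
tcp_pos: [0.5341, 0.2824, 0.1612]
tool_rot: [[-0.987, -0.158, -0.003], [-0.158, 0.987, -0.002], [0.003, -0.001, -1.0]]
contact_force: [-0.2, -1.0, -1.6]
grip_width: 0.0395
grip_force: 50.5
```

```bash
python3 - <<'E'
from h import *
ims=[]
for n,(r,c) in dict(side=(140,70),top=(150,70)).items():
    p,d=vision.camera(n); ims.append(cv2.resize(p[r:r+110,c:c+130],None,fx=3,fy=3,interpolation=2)); np.savez(f"{n}1.npz",p=p,d=d)
    P=cloud(n,d); 
    for r in vision.outline_of(n,"jar_mid")[:2]:
        q=P[r["mask"]&(d>0)]; print(n,r["confidence"],np.round(np.percentile(q,[2,50,98],axis=0),3).tolist())
cv2.imwrite("pics/a2.png",np.hstack(ims)[...,::-1])
o=bot.observe(); print(o["clock"],o["tcp_pos"],o["contact_force"],o["wrist_torque"])
to([.556,-.140,.18],.1533)
E
```

```text
side 0.8 [[0.483, 0.257, 0.063], [0.503, 0.274, 0.194], [0.569, 0.321, 0.202]]
top 0.89 [[0.483, 0.256, 0.167], [0.505, 0.272, 0.193], [0.585, 0.292, 0.2]]
5.4 [0.53447713 0.28253287 0.16129764] [ 0.69257707  0.28635795 -1.49647083] [0.07914675 0.02568509 0.01026515]
[-0.0004 -0.0009  0.0018] [ 0.305 -2.804 -0.12 ]
```

View pics/a2.png

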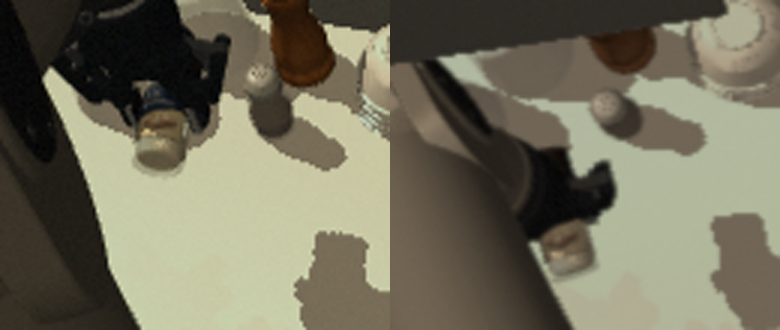

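Emit:
carry_out(
  targets=[
    [0,0,0.002,0.05,-0.2,-0.05,-0.6],
    [0,0,0.002,0.1,-0.45,-0.05,-0.6],
    [0,0,0.002,0.1,-0.7,-0.05,-0.6],
    [0,0,0.002,0.1,-0.95,-0.05,-0.6],
    [0,0,0.002,0.1,-0.95,-0.05,-0.6],
  ],
)

```text
clock: 5.82
tcp_pos: [0.5442, 0.1289, 0.1701]
tool_rot: [[-0.99, -0.14, -0.0], [-0.14, 0.99, -0.007], [0.001, -0.007, -1.0]]
contact_force: [0.3, -1.6, -2.2]
grip_width: 0.0392
grip_force: 50.7
```

Emit:
carry_out(
  targets=[
    [0,0,0,0.05,-0.2,0,-0.6],
    [0,0,0,0.1,-0.45,0,-0.6],
    [0,0,0,0.1,-0.7,0,-0.6],
    [0,0,0,0.1,-0.95,0,-0.6],
    [0,0,0,0.1,-0.95,0,-0.6],
  ],
)

```text
clock: 6.23
tcp_pos: [0.55, -0.0136, 0.1704]
tool_rot: [[-0.99, -0.14, 0.0], [-0.14, 0.99, -0.006], [0.001, -0.006, -1.0]]
contact_force: [0.8, -1.7, -1.1]
grip_width: 0.0394
grip_force: 50.8
```

Emit:
carry_out(
  targets=[
    [0,0,0,0.05,-0.2,0,-0.6],
    [0,0,0,0.1,-0.45,0,-0.6],
    [0,0,0,0.1,-0.7,0,-0.6],
    [0,0,0,0.1,-0.85,0,-0.6],
    [0,0,0,0.1,-0.85,0,-0.6],
  ],
)

```text
clock: 6.65
tcp_pos: [0.5539, -0.1388, 0.1703]
tool_rot: [[-0.99, -0.143, -0.0], [-0.143, 0.99, -0.005], [0.001, -0.005, -1.0]]
contact_force: [-0.3, -1.4, -1.2]
grip_width: 0.0396
grip_force: 50.9
```

```bash
python3 -c "
from h import *
for i in range(5):
  vision.camera('top')
o=bot.observe();print(o['tcp_pos'],o['contact_force'])
to([.556,-.140,.12],.1533)"
```

```text
[ 0.55450522 -0.12939383  0.17000236] [-0.68635407 -0.94878405 -1.37746134]
[ 0.0004 -0.0002  0.0006] [ 0.001 -0.072  0.333]
```

Emit:
carry_out(
  targets=[
    [0,0,0.001,0,-0.04,0.05,-0.6],
    [0,0,0.001,0,-0.07,0.15,-0.6],
    [0,0,0.001,0,-0.07,0.25,-0.6],
    [0,0,0.001,0,-0.07,0.3,-0.6],
    [0,0,0.001,0,-0.07,0.3,-0.6],
  ],
)

```text
clock: 7.32
tcp_pos: [0.5545, -0.1408, 0.1232]
tool_rot: [[-0.989, -0.15, -0.005], [-0.15, 0.989, 0.001], [0.004, 0.002, -1.0]]
contact_force: [0.1, 0.0, -1.1]
grip_width: 0.0393
grip_force: 50.9
```

Emit:
carry_out(
  targets=[
    [0,0,0,0,0,0,-0.6],
    [0,0,0,0,0,0,-0.6],
    [0,0,0,0,0,0,-0.6],
  ],
)

```text
clock: 7.57
tcp_pos: [0.5569, -0.1418, 0.1264]
tool_rot: [[-0.989, -0.149, 0.002], [-0.149, 0.989, -0.0], [-0.002, -0.0, -1.0]]
contact_force: [0.3, -0.3, -1.5]
grip_width: 0.0392
grip_force: 50.9
```

```bash
python3 - <<'E'
from h import *
ims=[]
for n,(r,c) in dict(side=(170,230),top=(150,220)).items():
    p,d=vision.camera(n); ims.append(cv2.resize(p[r:r+110,c:c+140],None,fx=2.8,fy=2.8,interpolation=2)); P=cloud(n,d)
    c_,s=np.cos(.1533),np.sin(.1533); L=(P-[.556,-.1401,0])@np.array([[c_,-s,0],[s,c_,0],[0,0,1.]])
    m=(d>0)&(abs(L[...,1])<.035)&(L[...,0]>-.075)&(L[...,0]<-.025)&(L[...,2]>.11)&(L[...,2]<.17); q=L[m]
    print(n,len(q))
    if len(q)>10:
        print(np.round(np.percentile(q,[1,5,50,95,99],axis=0),4).tolist())
        for lo,hi in((-.055,-.045),(-.045,-.035),(-.035,-.025)):
            k=q[(q[:,0]>lo)&(q[:,0]<hi)]
            if len(k)>8: t=k[k[:,2]>np.percentile(k[:,2],50)]; print(lo,np.round(t.mean(0),4),len(k),np.round(np.percentile(k[:,1],[3,97]),4))
cv2.imwrite("pics/a3.png",np.hstack(ims)[...,::-1])
o=bot.observe(); print(o["clock"],o["tcp_pos"],o["contact_force"])
to([.556,-.140,.12],.1533)
E
```

```text
side 262
[[-0.0503, -0.021, 0.1269], [-0.0493, -0.0184, 0.1309], [-0.0451, -0.0012, 0.1562], [-0.0263, 0.016, 0.1648], [-0.0254, 0.0167, 0.1662]]
-0.055 [-0.0477 -0.0022  0.1557] 133 [-0.0186  0.0146]
-0.045 [-0.0396 -0.0028  0.1634] 63 [-0.0208  0.0165]
-0.035 [-0.03   -0.002   0.1635] 66 [-0.019   0.0165]
top 0
7.6667 [ 0.55667431 -0.1418565   0.12634337] [ 0.51658226 -0.48262166 -1.53034255]
[-0.0001  0.0005 -0.0012] [0.003 0.013 0.042]
```

View pics/a3.png

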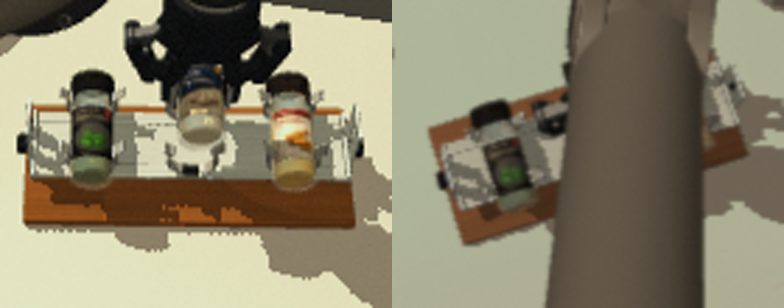

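Emit:
carry_out(
  targets=[
    [0,0,-0.001,0.01,0.013,0.05,-0.6],
    [0,0,-0.001,0.01,0.013,0.1,-0.6],
    [0,0,-0.001,0.01,0.013,0.15,-0.6],
    [0,0,-0.001,0.01,0.013,0.2,-0.6],
    [0,0,-0.001,0.01,0.013,0.2,-0.6],
  ],
)

```text
clock: 8.08
tcp_pos: [0.5527, -0.1397, 0.0933]
tool_rot: [[-0.988, -0.152, -0.004], [-0.152, 0.988, 0.001], [0.004, 0.001, -1.0]]
contact_force: [-0.6, 0.0, -1.8]
grip_width: 0.0395
grip_force: 50.9
```

Emit:
carry_out(
  targets=[
    [0,0,0,0,0,0,-0.6],
    [0,0,0,0,0,0,-0.6],
    [0,0,0,0,0,0,-0.6],
  ],
)

```text
clock: 8.33
tcp_pos: [0.5547, -0.1403, 0.0958]
tool_rot: [[-0.988, -0.152, 0.001], [-0.152, 0.988, -0.0], [-0.001, -0.0, -1.0]]
contact_force: [-1.4, 0.0, -0.8]
grip_width: 0.0392
grip_force: 50.9
```

```bash
python3 -c "
from h import *
o=bot.observe();print(o['tcp_pos'],o['contact_force'])
to([.556,-.140,.08],.1533)"
```

```text
[ 0.55469533 -0.14026424  0.09582628] [-1.3539154   0.03110977 -0.80942533]
[-0.0001  0.0002 -0.0002] [-0.009  0.     0.106]
```

Emit:
carry_out(
  targets=[
    [0,0,0,0,0,0.02,-0.6],
    [0,0,0,0,0,0.04,-0.6],
    [0,0,0,0,0,0.06,-0.6],
    [0,0,0,0,0,0.08,-0.6],
    [0,0,0,0,0,0.08,-0.6],
  ],
)

```text
clock: 8.75
tcp_pos: [0.5537, -0.14, 0.0827]
tool_rot: [[-0.988, -0.152, -0.001], [-0.152, 0.988, 0.0], [0.001, 0.001, -1.0]]
contact_force: [0.0, -0.3, -1.6]
grip_width: 0.0398
grip_force: 50.9
```

Emit:
carry_out(
  targets=[
    [0,0,0,0,0,0.01,-0.6],
    [0,0,0,0,0,0.02,-0.6],
    [0,0,0,0,0,0.03,-0.6],
    [0,0,0,0,0,0.04,-0.6],
    [0,0,0,0,0,0.04,-0.6],
  ],
)

```text
clock: 9.17
tcp_pos: [0.5551, -0.14, 0.0785]
tool_rot: [[-0.988, -0.152, 0.002], [-0.152, 0.988, 0.0], [-0.002, 0.0, -1.0]]
contact_force: [-1.2, 1.3, 4.7]
grip_width: 0.039
grip_force: 51.7
```

Emit:
carry_out(
  targets=[
    [0,0,0,0,0,0.01,-0.6],
    [0,0,0,0,0,0.02,-0.6],
    [0,0,0,0,0,0.03,-0.6],
    [0,0,0,0,0,0.03,-0.6],
  ],
)

```text
clock: 9.5
tcp_pos: [0.5565, -0.14, 0.0752]
tool_rot: [[-0.988, -0.152, 0.005], [-0.152, 0.988, 0.0], [-0.005, -0.0, -1.0]]
contact_force: [-1.0, 2.3, 9.2]
grip_width: 0.039
grip_force: 52.0
```

Emit:
carry_out(
  targets=[
    [0,0,0,0,0,0.01,-0.6],
    [0,0,0,0,0,0.02,-0.6],
    [0,0,0,0,0,0.03,-0.6],
    [0,0,0,0,0,0.03,-0.6],
  ],
)

```text
clock: 9.83
tcp_pos: [0.5573, -0.1399, 0.0711]
tool_rot: [[-0.988, -0.152, 0.006], [-0.152, 0.988, 0.0], [-0.006, -0.001, -1.0]]
contact_force: [0.2, 1.8, 9.4]
grip_width: 0.0392
grip_force: 52.0
```

Emit:
carry_out(
  targets=[
    [0,0,0,0,0,0.01,-0.6],
    [0,0,0,0,0,0.02,-0.6],
    [0,0,0,0,0,0.02,-0.6],
  ],
)

```text
clock: 10.08
tcp_pos: [0.5575, -0.1397, 0.0678]
tool_rot: [[-0.988, -0.152, 0.007], [-0.152, 0.988, 0.0], [-0.006, -0.001, -1.0]]
contact_force: [1.7, 1.9, 8.5]
grip_width: 0.039
grip_force: 51.8
```

Emit:
carry_out(
  targets=[
    [0,0,0,0,0,0.01,-0.6],
    [0,0,0,0,0,0.02,-0.6],
    [0,0,0,0,0,0.02,-0.6],
  ],
)

```text
clock: 10.33
tcp_pos: [0.5572, -0.1396, 0.0642]
tool_rot: [[-0.988, -0.152, 0.006], [-0.152, 0.988, 0.0], [-0.006, -0.001, -1.0]]
contact_force: [2.5, 1.6, 3.9]
grip_width: 0.039
grip_force: 51.4
```

Emit:
carry_out(
  targets=[
    [0,0,0,0,0,0.01,-0.6],
    [0,0,0,0,0,0.02,-0.6],
    [0,0,0,0,0,0.02,-0.6],
  ],
)

```text
clock: 10.58
tcp_pos: [0.5555, -0.1397, 0.0596]
tool_rot: [[-0.988, -0.152, 0.002], [-0.152, 0.988, 0.0], [-0.002, -0.0, -1.0]]
contact_force: [4.0, 1.2, -2.4]
grip_width: 0.0395
grip_force: 51.0
```

Emit:
carry_out(
  targets=[
    [0,0,0,0,0,0.008,-0.6],
    [0,0,0,0,0,0.008,-0.6],
  ],
)

```text
clock: 10.75
tcp_pos: [0.5541, -0.1399, 0.0575]
tool_rot: [[-0.988, -0.152, -0.001], [-0.152, 0.988, 0.0], [0.001, 0.0, -1.0]]
contact_force: [3.9, 1.4, -3.4]
grip_width: 0.0394
grip_force: 50.7
```

Emit:
carry_out(
  targets=[
    [0,0,0,0,0,0.008,-0.6],
    [0,0,0,0,0,0.008,-0.6],
  ],
)

```text
clock: 10.92
tcp_pos: [0.5533, -0.14, 0.0561]
tool_rot: [[-0.988, -0.152, -0.002], [-0.152, 0.988, 0.0], [0.002, 0.001, -1.0]]
contact_force: [2.0, 0.9, -5.7]
grip_width: 0.0395
grip_force: 50.8
```

Clips are pulling it in; feel for the seat.

Emit:
carry_out(
  targets=[
    [0,0,0,0,0,0.006,-0.6],
    [0,0,0,0,0,0.006,-0.6],
  ],
)

```text
clock: 11.08
tcp_pos: [0.5533, -0.14, 0.0559]
tool_rot: [[-0.988, -0.152, -0.002], [-0.152, 0.988, 0.001], [0.002, 0.001, -1.0]]
contact_force: [0.3, 1.8, -2.6]
grip_width: 0.0392
grip_force: 51.2
```

Emit:
carry_out(
  targets=[
    [0,0,0,0,0,0.004,-0.6],
    [0,0,0,0,0,0.004,-0.6],
  ],
)

```text
clock: 11.25
tcp_pos: [0.5533, -0.1401, 0.0558]
tool_rot: [[-0.988, -0.152, -0.002], [-0.152, 0.988, 0.001], [0.002, 0.001, -1.0]]
contact_force: [-1.8, 1.6, 3.9]
grip_width: 0.0394
grip_force: 51.6
```

Emit:
carry_out(
  targets=[
    [0,0,0,0,0,0,0.1],
    [0,0,0,0,0,0,0.35],
    [0,0,0,0,0,0,0.35],
    [0,0,0,0,0,0,0.35],
  ],
)

```text
clock: 11.58
tcp_pos: [0.5545, -0.1406, 0.0557]
tool_rot: [[-0.988, -0.152, 0.001], [-0.152, 0.988, -0.0], [-0.0, -0.001, -1.0]]
contact_force: [-0.2, 0.2, 0.2]
grip_width: 0.0575
grip_force: 0.0
```

Emit:
carry_out(
  targets=[
    [0,0,0,0,0,-0.04,0.35],
    [0,0,0,0,0,-0.1,0.35],
    [0,0,0,0,0,-0.2,0.35],
    [0,0,0,0,0,-0.35,0.35],
    [0,0,0,0,0,-0.5,0.35],
  ],
)

```text
clock: 12.0
tcp_pos: [0.5541, -0.1402, 0.1319]
tool_rot: [[-0.988, -0.152, -0.0], [-0.152, 0.988, -0.0], [0.0, 0.0, -1.0]]
contact_force: [1.6, -0.1, 0.6]
grip_width: 0.0577
grip_force: 0.0
```

Emit:
carry_out(
  targets=[
    [0,0,0,0,0,-0.25,0.35],
    [0,0,0,0,0,-0.5,0.35],
    [0,0,0,0.2,0,-0.7,0.35],
    [0,0,0,0.5,0,-0.7,0.35],
    [0,0,0,0.5,0,-0.7,0.35],
  ],
)

```text
clock: 12.42
tcp_pos: [0.4743, -0.1543, 0.2376]
tool_rot: [[-0.989, -0.147, -0.001], [-0.147, 0.989, 0.0], [0.001, 0.0, -1.0]]
contact_force: [-1.3, -0.7, -0.9]
grip_width: 0.0578
grip_force: 0.0
```

```bash
python3 - <<'E'
from h import *
ims=[]
for n,(r,c) in dict(side=(170,230),top=(150,220)).items():
    p,d=vision.camera(n); ims.append(cv2.resize(p[r:r+110,c:c+140],None,fx=2.8,fy=2.8,interpolation=2)); P=cloud(n,d)
    c_,s=np.cos(.1533),np.sin(.1533); L=(P-[.556,-.1401,0])@np.array([[c_,-s,0],[s,c_,0],[0,0,1.]])
    for y0 in(-.09,0,.09):
        for lo,hi in((-.05,-.036),(-.018,.018),(.036,.05)):
            k=L[(d>0)&(abs(L[...,1]-y0)<.022)&(L[...,0]>lo)&(L[...,0]<hi)&(L[...,2]>.07)&(L[...,2]<.11)]
            if len(k)>8: t=k[k[:,2]>np.percentile(k[:,2],50)]; print(n,y0,lo,np.round(t.mean(0),4),len(k))
cv2.imwrite("pics/a4.png",np.hstack(ims)[...,::-1])
o=bot.observe(); print(o["clock"],o["tcp_pos"],o["contact_force"])
E
```

```text
side -0.09 -0.05 [-0.0434 -0.0887  0.0918] 108
side -0.09 -0.018 [-0.0004 -0.0884  0.0932] 195
side 0 -0.05 [-0.0424  0.0016  0.0929] 92
side 0 -0.018 [-0.0007 -0.0004  0.0936] 181
side 0 0.036 [ 0.0423 -0.0083  0.0915] 23
side 0.09 -0.05 [-0.0445  0.0784  0.0867] 38
top 0 -0.05 [-0.0397  0.0103  0.089 ] 12
top 0 -0.018 [-0.     -0.0005  0.0923] 187
top 0 0.036 [0.0427 0.0013 0.0904] 73
top 0.09 -0.05 [-0.0423  0.0894  0.0909] 81
top 0.09 -0.018 [-0.0009  0.0914  0.0923] 196
top 0.09 0.036 [0.0425 0.0891 0.0908] 74
12.5167 [ 0.4785966  -0.1523872   0.23683753] [-0.19134119  1.65576785  0.42116515]
```

View pics/a4.png

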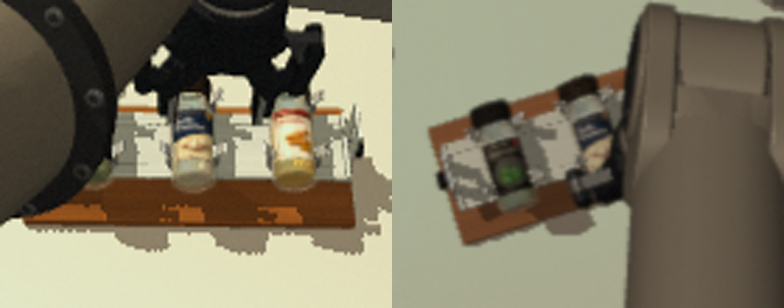

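The jar sits level with its neighbours (top at 93 mm, same as theirs) and centred, and the gripper is well clear. I'm handing the job in.

```bash
python3 -c "
from h import *
print(bot.close_job())"
```

```text
the job is handed in; nothing more can be done
None
```

The spice jar is clipped into the middle place with its cap toward the rack's +x end. It sits level with its neighbours and is released. The job was handed in at about 12.5 s, and no verdict came back. The largest wrist force I read while pressing was about 10 N.

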